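# Pin the slip-pump link and offer up its cover

### The arm

A 7-joint arm with a two-finger parallel gripper is mounted at the origin on the work surface. World frame = base frame: x ahead of the robot, y to its left, z up, the work surface at z = 0. Lengths are in m, angles in rad, forces in N, time in s.
With the tool pointing down it reaches from about 0.4 to 0.85 m from the base axis. Payload 10.4 kg.
Tool frame: the origin (TCP) lies at the very end of the fingers, on their centre line; the grasp point (between the pads) lies 19 mm behind it; z points along the fingers, x is the direction in which the jaws open and shut, and the axes are right-handed (so a half turn about z gives the same grasp; the last joint's range is limited). The gripper opens to 87 mm and grips with 3 to 60 N. Pads are 19 mm wide; open, the fingers measure 117 mm over their backs; the gripper's body (75 mm by 190 mm) begins 51 mm behind the grasp point.
Start: joints at [-1.232, 0.332, -0.065, 1.46, 0.022, 1.35, -0.088], TCP at [0.221, 0.585, 0.223] pointing down, gripper open.
Joint ranges: [-2.6, 2.6], [-0.5, 2.12], [-1.47, 1.34], [0.16, 2.42], [-1.27, 4.41], [0.06, 2.06], [-2.6, 2.6]. Speed limits (rad/s): [2.22, 2.22, 2.79, 2.79, 3.14, 3.14, 3.14].

### API

Orientations are given as a unit quaternion [x, y, z, w].
In Python, from bench import r gives the robot as it stands. The module is installed in compiled form; this text tells all that it offers.
- The arm moves only by the tool carry_out, never from a script. Its argument "commands" is a list that holds one entry, the list of rows, each a list of 7 numbers: the closure in counts, from 0 (fully open) to 255 (shut), then the shift along the tool's x, y, z in units of 25 mm (1.0 is 25 mm), then the turn, a rotation vector about the tool's x, y, z in units of 5 degrees (1.0 is 5 degrees). A call has 1 to 12 rows; each row is the pose to reach, as a shift and turn from the pose measured when the call began, along the tool's axes at that moment; what a row does not reach only later rows make up. A row lasts 1/8 s, in which the tool goes at most 62.5 mm and 10.7 degrees, less where a joint would pass 70% of its speed; a pose out of reach is approached as far as the arm can. A call with a gripper value outside its range is refused whole. The fingers move at their own pace and stop on an object; "grip_force" is the grip in N (left out, the last holds). Time passes only in rows, so rows that repeat a pose let the fingers close. It gives the time, the measured TCP pose, the force and the opening at its end, in the units of the state.
- r.read_state(): the state, without advancing time (a new reading comes with each control period).
- r.camera(name): name is "side" or "top"; returns the picture (400x640x3 uint8, blue, green, red); there is no depth.
- r.camera_info(name): a dict with "fx", "fy", "cx", "cy" (pixels), "origin" and "rotation" of the camera in the world. Camera axes: x right, y down, z forward; pixel columns grow to the right and rows downward; lengths in m; the calibration is good to about 2 mm. A picture is of the moment at which its call begins. camera_info takes no time and is no camera call.
- r.close_job(): hands the job in, once; it reports no verdict.
The state is a dict: "time": time; "joint_positions": joint angles; "joint_vel": joint speeds; "joint_torque": joint torques, N m; "ee_pos": TCP position; "eef_rot": TCP orientation; "ft_force": force on the tool from outside, world axes, zero at the start; "torque": the same for the moment, N m; "width": finger opening in m.
Only numpy, scipy, OpenCV 4.12 (cv2) and the standard library are available. Lean on these libraries where they do the work, as an engineer would, in place of code of your own. Each camera call takes 0.05 s, during which the arm holds its last target.

### The job

Put the slip pump's drive back together: first take the red-knobbed pin from its wooden block and push it down through the fork and lug holes in the middle of the blue drive frame until its collar sits flat on the fork, and let go of it. Then lift the aluminium cover plate by its handle and hold it level above the four pillars, about 15 mm clear of them, with its corner holes lined up so that every threaded hole is fully visible straight down through its plate hole; finish while still holding it there, not resting on anything, ready for a colleague to start the screws. Leave the clay cups and the plaster mould where they stand.

Things in the scene. Friction and masses are not known exactly. Their poses are not given: they have to be found in the camera images.
- pump_seat (a point): Where the pin goes: a point on the fixed blue drive frame, on the centre line of the vertical fork and lug holes, at the fork's flat top face, 50 mm above the bench. The hole is 15 mm across and runs straight down through upper fork arm, brass lug and lower fork arm (28 mm in all), open below. The fork's top face is 34 x 34 mm with a 16 mm thick web to its -x side; nothing else within 60 mm of the hole stands higher than it. z up, x along the frame's long side.
- pump_top (a point): Centre of the drive frame at the level of the pillar tops, 100 mm above the bench, straight above the seat. The frame has a 190 x 150 x 12 mm blue base and four upright steel pillars of 26 mm diameter, 100 mm high, at x = +-75 mm, y = +-55 mm in this point's axes (z up, x along the long side). Each pillar's top has a 6 mm dark threaded hole at its centre. The seated pin's knob ends 14 mm below this level.
- thread0 (a point): Threaded hole (6 mm) in the top of the pillar at x +75, y +55 mm of pump_top's axes, same axes.
- thread2 (a point): Threaded hole in the top of the diagonally opposite pillar, at x -75, y -55 mm.
- pin_knob (a point): Middle of the red knob of the loose pin: the knob is 18 mm diameter and 30 mm tall (15 mm up and down from this point), take it here. Below it a steel collar 26 mm diameter, 6 mm thick, its underside 21 mm below this point; below that a 12 mm shank, 34 mm long, its last 6 mm tapering to 6 mm. z along the pin, upward. It starts upright, its collar resting on top of a fixed 50 x 50 x 40 mm wooden block, its shank in a 15 mm hole. About 70 g.
- cover_grip (a point): Middle of the cover's black bar handle: bar 14 mm wide (x), 80 mm long (y), 18 mm tall, centred over the plate on two posts. The plate is 190 (x) x 150 (y) x 5 mm aluminium, its underside 39 mm below this point; free space of 25 mm under the bar. z up from the plate. Four 16 mm through holes at x = +-75, y = +-55 mm. About 0.4 kg, starts lying flat on the bench, loose; it fits either way round.
- hole0 (a point): Centre of the plate hole at x +75, y +55 mm of the cover's axes, at the plate's underside.
- hole2 (a point): Centre of the diagonally opposite plate hole, x -75, y -55 mm, at the underside.
- cup_a: Loose cream clay cup standing mouth down, 68 mm diameter, 70 mm tall; origin under its centre. To be left alone.
- cup_b: A second such cup. To be left alone.
- mould: Loose strapped white plaster mould, 70 x 80 x 65 mm tall, about 0.5 kg; origin under its centre. To be left alone.

How it is judged:
By the outcome, as a careful person would: the job done as asked, in the order asked, and still so for the second after the job is handed in, while the arm keeps its last pose, push and grip.
It also fails if it takes over 59 s, if anything falls off the work surface, if the arm or the gripper's body presses on something with over 40 N, if the wrist force passes 120 N, or if a joint passes its speed limit or range.

## Working session

There is one attempt and no reset: what is moved stays moved. The work goes in short steps, Python scripts to look and compute and a tool call to move; the robot and the scene stay as the last step left them, time stands still between calls to the robot, and variables do not carry over. Pictures are saved under pics/ and viewed, and the job is handed in when it is done.

Besides the shell and the picture viewer there is one more tool, called by a JSON object that holds its "op" and its "data". carry_out: Moves the arm, as the interface text tells. Its arguments: {"type":"object","properties":{"commands":{"type":"array"},"grip_force":{"type":"number"}},"required":["commands"]}

```bash
mkdir -p pics; python3 - <<'E'
from bench import r
import cv2,numpy as np
np.set_printoptions(precision=4,suppress=True)
for n in("side","top"):
    im=r.camera(n); cv2.imwrite(f"pics/{n}0.png",im); print(n,r.camera_info(n))
s=r.read_state(); print(s)
E
```

```text
side {'fx': 387.6327504686877, 'fy': 387.6327504686877, 'cx': 323.7752678059674, 'cy': 195.47975738467596, 'origin': array([ 0.3561, -0.8125,  0.5958]), 'rotation': array([ 0.8647, -0.1111,  0.0715, -0.4846])}
top {'fx': 511.1846452518627, 'fy': 511.1846452518627, 'cx': 314.8236101937547, 'cy': 196.58364198404533, 'origin': array([ 0.5158, -0.0147,  1.5345]), 'rotation': array([ 0.7105, -0.7032,  0.0099, -0.022 ])}
{'time': 0.1, 'joint_positions': array([-1.2316,  0.3328, -0.0647,  1.4609,  0.0216,  1.3499, -0.0885]), 'joint_vel': array([-0.0001, -0.0028, -0.0002, -0.0028,  0.0003, -0.0017, -0.0003]), 'joint_torque': array([  0.0024, -62.4548,   0.025 , -39.0713,  -0.0615,   0.0367,
         0.    ]), 'ee_pos': array([0.2211, 0.5842, 0.2218]), 'eef_rot': array([ 0.8228,  0.5684, -0.0005,  0.0004]), 'ft_force': array([-0.9502, -0.1434, -0.1425]), 'torque': array([-0.0121, -0.0227, -0.0155]), 'width': 0.0871271222656732}
```

View pics/side0.png

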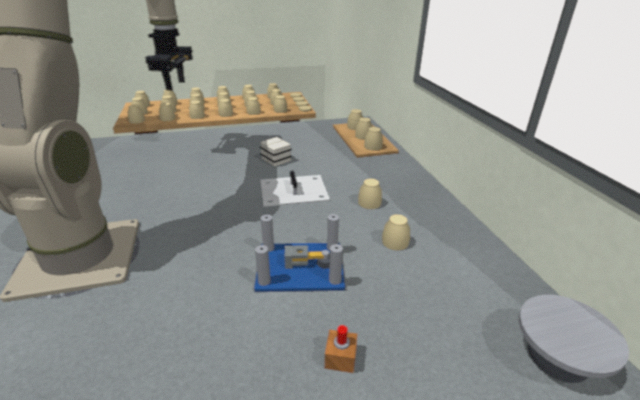

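View pics/top0.png

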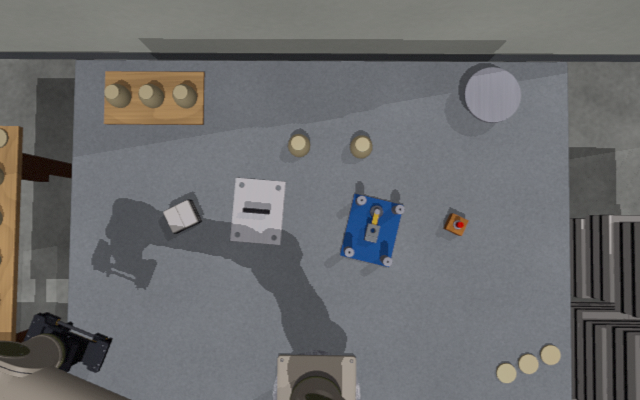

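```bash
python3 - <<'E'
import cv2,numpy as np
t=cv2.imread("pics/top0.png"); s=cv2.imread("pics/side0.png")
cv2.imwrite("pics/t_frame.png",cv2.resize(t[180:280,330:480],None,fx=5,fy=5,interpolation=cv2.INTER_CUBIC))
cv2.imwrite("pics/t_plate.png",cv2.resize(t[165:255,155:295],None,fx=5,fy=5,interpolation=cv2.INTER_CUBIC))
cv2.imwrite("pics/s_frame.png",cv2.resize(s[205:375,240:370],None,fx=3.4,fy=3.4,interpolation=cv2.INTER_CUBIC))
cv2.imwrite("pics/s_plate.png",cv2.resize(s[130:215,250:390],None,fx=5,fy=5,interpolation=cv2.INTER_CUBIC))
E
```

```text
(no output)
```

View pics/t_frame.png

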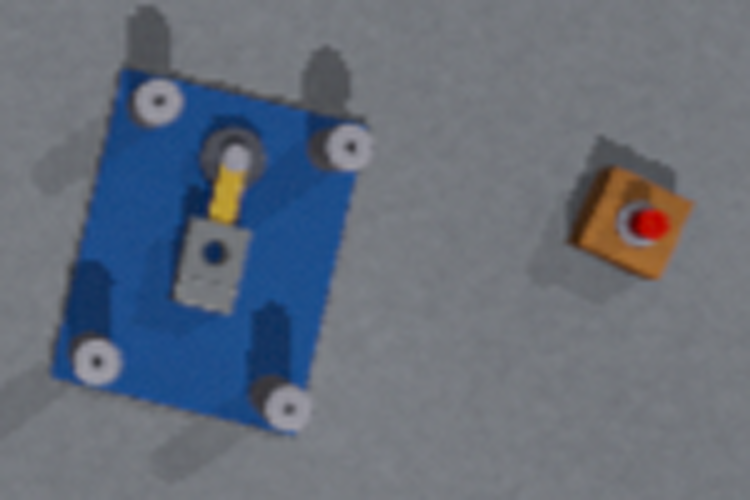

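View pics/t_plate.png

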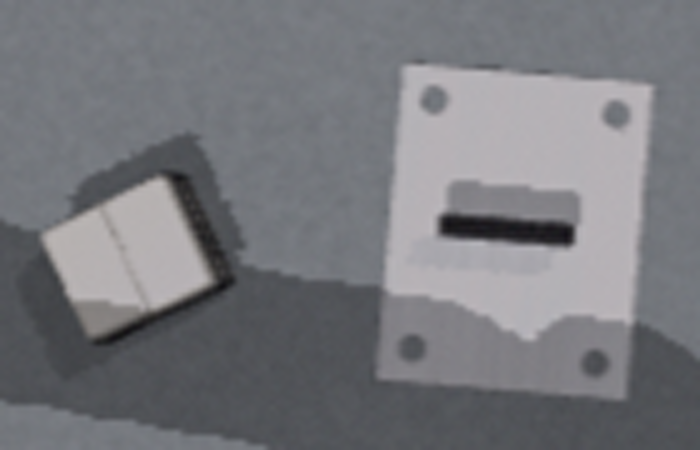

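View pics/s_frame.png

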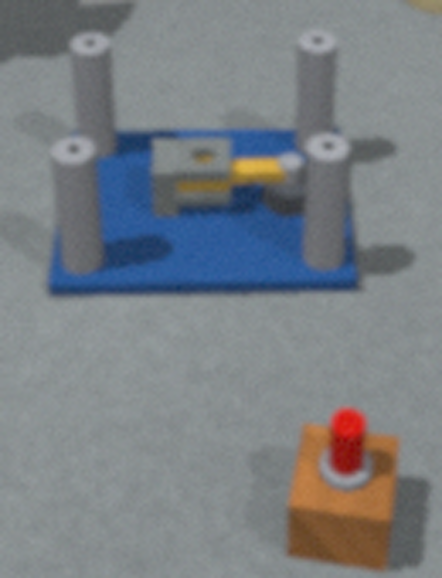

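View pics/s_plate.png

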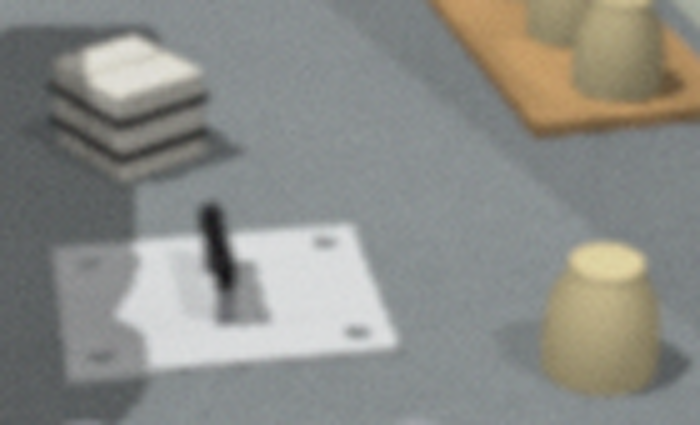

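```bash
cat > h.py <<'E'
import cv2,numpy as np
from bench import r
from scipy.spatial.transform import Rotation as R
np.set_printoptions(precision=4,suppress=True)
I={n:r.camera_info(n) for n in("side","top")}
def ray(n,uv):
    c=I[n]; d=np.array([(uv[0]-c["cx"])/c["fx"],(uv[1]-c["cy"])/c["fy"],1.])
    d=R.from_quat(c["rotation"]).apply(d); return np.array(c["origin"]),d/np.linalg.norm(d)
def onz(n,uv,z):
    o,d=ray(n,uv); return o+d*(z-o[2])/d[2]
def proj(n,p):
    c=I[n]; q=R.from_quat(c["rotation"]).inv().apply(np.array(p)-c["origin"])
    return np.array([c["fx"]*q[0]/q[2]+c["cx"],c["fy"]*q[1]/q[2]+c["cy"]])
def tri(uv1,uv2):
    o1,d1=ray("side",uv1);o2,d2=ray("top",uv2)
    A=np.stack([d1,-d2],1);t=np.linalg.lstsq(A,o2-o1,rcond=None)[0]
    a,b=o1+d1*t[0],o2+d2*t[1]; return (a+b)/2,np.linalg.norm(a-b)
def mov(goal,Rg=None):
    s=r.read_state();Rt=R.from_quat(s["eef_rot"])
    sh=Rt.inv().apply(np.array(goal)-s["ee_pos"])/.025
    out=[sh]
    if Rg is not None: out.append(np.degrees((Rt.inv()*Rg).as_rotvec())/5)
    return out
def down(a): # tool x axis heading a in world, z down
    return R.from_euler("z",a)*R.from_euler("x",np.pi)
E
python3 - <<'E'
from h import *
t=cv2.imread("pics/top0.png"); s=cv2.imread("pics/side0.png")
def crop(p,sc,ox,oy): return (np.array(p)+.5)/sc-.5+[ox,oy]
def blob(im,uv,rad,f):
    u,v=np.round(uv).astype(int);p=im[v-rad:v+rad+1,u-rad:u+rad+1].astype(float)
    w=f(p); yy,xx=np.mgrid[-rad:rad+1,-rad:rad+1]; m=(xx**2+yy**2<=rad*rad+1);w=w*m
    return np.array([u+(w*xx).sum()/w.sum(),v+(w*yy).sum()/w.sum()])
dark=lambda p:np.clip(np.percentile(p.mean(2),70)-p.mean(2)-15,0,None)
red=lambda p:np.clip(p[...,2]-1.8*p[...,1]-40,0,None)
P={}
for k,p in dict(a=(158,101),b=(348,147),c=(96,361),d=(288,408)).items():
    uv=blob(t,crop(p,5,330,180),2,dark);P[k]=onz("top",uv,.1);print("top",k,uv,P[k])
S={}
for k,p in dict(c=(90,43),a=(317,41),d=(73,150),b=(328,147)).items():
    uv=blob(s,crop(p,3.4,240,205),2,dark);S[k]=onz("side",uv,.1);print("side",k,uv,S[k])
for Q in(P,S):
    print("ctr",np.mean(list(Q.values()),0),[np.linalg.norm(Q[i]-Q[j]) for i,j in("ab","cd","ac","bd")])
    x=Q["a"]-Q["c"]+Q["b"]-Q["d"];print("yaw",np.degrees(np.arctan2(x[1],x[0])))
uv=blob(t,crop((214,252),5,330,180),2,dark);print("seat top",uv,onz("top",uv,.05))
uv=blob(s,crop((204,156),3.4,240,205),3,dark);print("seat side",uv,onz("side",uv,.05))
# knob
for n,im in(("top",t),("side",s)):
    m=((im[...,2]>120)&(im[...,1]<70)).astype(np.uint8)
    _,_,st,ce=cv2.connectedComponentsWithStats(m);i=1+np.argmax(st[1:,4]);print(n,"red",st[i],ce[i])
    if n=="side":cs=ce[i]
    else: ct=ce[i]; print(onz("top",ct,.076))
print("knob via side at z=.061",onz("side",cs,.061), tri(cs,ct))
H={}
for k,p in dict(a=(433,99),b=(616,114),c=(411,348),d=(595,362)).items():
    uv=blob(t,crop(p,5,155,165),3,dark);H[k]=onz("top",uv,.0025);print("hole",k,uv,H[k])
print("ctr",np.mean(list(H.values()),0),[np.linalg.norm(H[i]-H[j]) for i,j in("ab","cd","ac","bd")])
x=H["a"]-H["c"]+H["b"]-H["d"];print("yaw",np.degrees(np.arctan2(x[1],x[0])))
HS={}
for k,p in dict(c=(88,262),a=(326,241),d=(102,357),b=(357,331)).items():
    uv=blob(s,crop(p,5,250,130),2,dark);HS[k]=onz("side",uv,.0025)
print("side plate",HS,np.mean(list(HS.values()),0))
print("handle top",onz("top",crop((506,230),5,155,165),.048), "ends",onz("top",crop((440,225),5,155,165),.048),onz("top",crop((574,234),5,155,165),.048))
E
```

```text
top a [361.3341 199.6583] [ 0.5732 -0.1204  0.1   ]
top b [399.6961 208.9353] [ 0.5483 -0.2278  0.1   ]
top c [348.9006 251.87  ] [ 0.4269 -0.0867  0.1   ]
top d [387.3986 261.4223] [ 0.4016 -0.1941  0.1   ]
side c [266.0547 217.1294] [ 0.4263 -0.0882  0.1   ]
side a [332.9572 216.4287] [ 0.573  -0.1215  0.1   ]
side d [261.1427 248.3555] [ 0.4016 -0.1955  0.1   ]
side b [336.0535 247.4501] [ 0.548  -0.2291  0.1   ]
ctr [ 0.4875 -0.1572  0.1   ] [np.float64(0.11022952061459322), np.float64(0.1103116457988068), np.float64(0.15010398256147128), np.float64(0.15044664638637967)]
yaw -12.96375647324286
ctr [ 0.4872 -0.1586  0.1   ] [np.float64(0.11048044916150936), np.float64(0.11003195189549025), np.float64(0.1503892611988724), np.float64(0.15023492243377565)]
yaw -12.863463305632177
seat top [372.5895 230.1799] [ 0.4871 -0.1572  0.05  ]
seat side [299.0753 249.9355] [ 0.486  -0.1588  0.05  ]
top red [457 222   7   6  33] [460.2727 224.3636]
[ 0.5068 -0.4028  0.076 ]
side red [337 326  10  18 150] [341.7333 334.4267]
knob via side at z=.061 [ 0.5064 -0.4051  0.061 ] (array([ 0.5064, -0.4063,  0.0625]), np.float64(0.0007779675521903607))
hole a [241.3001 184.5035] [0.6191 0.2336 0.0025]
hole b [277.8028 187.4778] [0.6112 0.1234 0.0025]
hole c [237.0699 234.0436] [0.4702 0.2438 0.0025]
hole d [273.6057 237.183 ] [0.462  0.1339 0.0025]
ctr [0.5406 0.1837 0.0025] [np.float64(0.1104652460602006), np.float64(0.1101373942835102), np.float64(0.1492943294442002), np.float64(0.14955809042486218)]
yaw -3.96237274807066
side plate {'c': array([0.4726, 0.2441, 0.0025]), 'a': array([0.6188, 0.2352, 0.0025]), 'd': array([0.4616, 0.133 , 0.0025]), 'b': array([0.6112, 0.1243, 0.0025])} [0.541  0.1842 0.0025]
handle top [0.5403 0.1826 0.048 ] ends [0.5428 0.2212 0.048 ] [0.5383 0.1429 0.048 ]
```

```bash
python3 - <<'E'
from h import *
print(mov([.50,.05,.25],down(np.radians(-13))))
E
```

```text
[array([-16.0375,  17.9962,  -1.1048]), array([ 0.0116,  0.0117, 16.4542])]
```

{"op": "carry_out", "data": {"commands": [[[0,-16,18,-1.1,0,0,16.45],[0,-16,18,-1.1,0,0,16.45],[0,-16,18,-1.1,0,0,16.45],[0,-16,18,-1.1,0,0,16.45],[0,-16,18,-1.1,0,0,16.45],[0,-16,18,-1.1,0,0,16.45],[0,-16,18,-1.1,0,0,16.45],[0,-16,18,-1.1,0,0,16.45],[0,-16,18,-1.1,0,0,16.45],[0,-16,18,-1.1,0,0,16.45],[0,-16,18,-1.1,0,0,16.45],[0,-16,18,-1.1,0,0,16.45]]]}}

```text
time: 1.6
ee_pos: [0.5, 0.0517, 0.2495]
eef_rot: [0.994, -0.113, -0.001, 0.001]
ft_force: [0.3, 0.5, 0.5]
width: 0.0871
```

```bash
python3 - <<'E'
from h import *
print(r.read_state()["time"],mov([.5066,-.404,.14],down(np.radians(-13))))
E
```

```text
1.6 [array([ 4.3452, 17.6978,  4.4   ]), array([0.0151, 0.011 , 0.0111])]
```

{"op": "carry_out", "data": {"commands": [[[0,4.35,17.7,4.4,0,0,0],[0,4.35,17.7,4.4,0,0,0],[0,4.35,17.7,4.4,0,0,0],[0,4.35,17.7,4.4,0,0,0],[0,4.35,17.7,4.4,0,0,0],[0,4.35,17.7,4.4,0,0,0],[0,4.35,17.7,4.4,0,0,0],[0,4.35,17.7,4.4,0,0,0],[0,4.35,17.7,4.4,0,0,0],[0,4.35,17.7,4.4,0,0,0],[0,4.35,17.7,4.4,0,0,0]]]}}

```text
time: 2.98
ee_pos: [0.5079, -0.4021, 0.1403]
eef_rot: [0.994, -0.111, -0.0, 0.0]
ft_force: [-0.6, -0.6, -0.4]
width: 0.0873
```

```bash
python3 - <<'E'
from h import *
print(r.read_state()["time"],mov([.5066,-.4045,.049],down(np.radians(-13))))
s=r.camera("side");cv2.imwrite("pics/s1.png",cv2.resize(s[200:390,250:430],None,fx=3,fy=3))
E
```

```text
2.975 [array([-0.0301,  0.1062,  3.6528]), array([0.0021, 0.0024, 0.0429])]
```

View pics/s1.png

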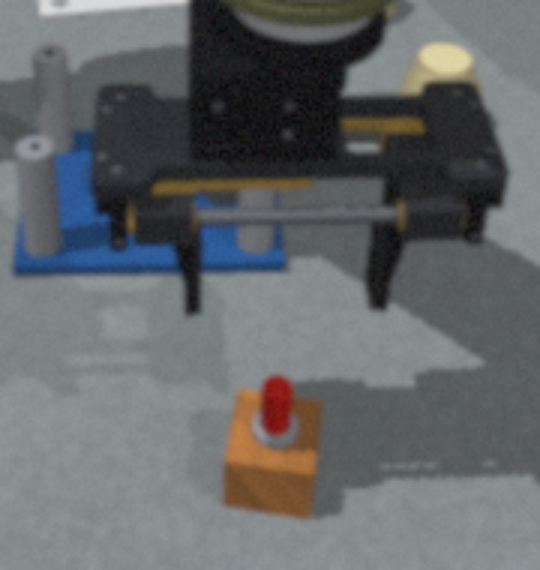

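```bash
python3 - <<'E'
from h import *
p=r.read_state()["ee_pos"];print(proj("side",p),"seen ~",(285+.5)/3-.5+250,(310+.5)/3-.5+200)
E
```

```text
[344.0779 299.1211] seen ~ 344.6666666666667 303.0
```

{"op": "carry_out", "data": {"commands": [[[0,0,0.1,2.2,0,0,0],[0,0,0.1,3.65,0,0,0],[0,0,0.1,3.65,0,0,0],[0,0,0.1,3.65,0,0,0],[0,0,0.1,3.65,0,0,0]]]}}

```text
time: 3.65
ee_pos: [0.5082, -0.4055, 0.0513]
eef_rot: [0.994, -0.111, 0.001, 0.001]
ft_force: [0.6, -0.2, 0.3]
width: 0.0872
```

{"op": "carry_out", "data": {"commands": [[[255,-0.05,-0.05,0.06,0,0,0],[255,-0.05,-0.05,0.06,0,0,0],[255,-0.05,-0.05,0.06,0,0,0],[255,-0.05,-0.05,0.06,0,0,0],[255,-0.05,-0.05,0.06,0,0,0],[255,-0.05,-0.05,0.06,0,0,0],[255,-0.05,-0.05,0.06,0,0,0],[255,-0.05,-0.05,0.06,0,0,0],[255,-0.05,-0.05,0.06,0,0,0],[255,-0.05,-0.05,0.06,0,0,0]]], "grip_force": 30}}

```text
time: 4.9
ee_pos: [0.5073, -0.404, 0.0497]
eef_rot: [0.994, -0.111, 0.001, 0.001]
ft_force: [0.0, -0.4, -0.0]
width: 0.0171
```

```bash
python3 - <<'E'
from h import *
s=r.camera("side");cv2.imwrite("pics/s2.png",cv2.resize(s[250:390,270:420],None,fx=4,fy=4))
t=r.camera("top");cv2.imwrite("pics/t2.png",cv2.resize(t[170:280,400:520],None,fx=4,fy=4))
E
```

```text
(no output)
```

View pics/s2.png

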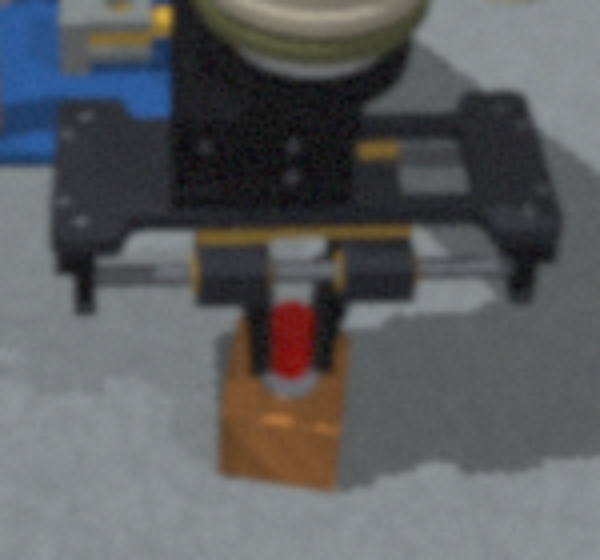

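{"op": "carry_out", "data": {"commands": [[[255,0,0,-0.8,0,0,0],[255,0,0,-2,0,0,0],[255,0,0,-3.5,0,0,0],[255,0,0,-5,0,0,0],[255,0,0,-5,0,0,0],[255,0,0,-5,0,0,0]]]}}

```text
time: 5.75
ee_pos: [0.5069, -0.4036, 0.175]
eef_rot: [0.994, -0.111, 0.001, 0.001]
ft_force: [-0.6, -0.8, -1.6]
width: 0.0169
```

```bash
python3 - <<'E'
from h import *
im={}
for n in("side","top"): im[n]=r.camera(n)
st=r.read_state();print(st["ee_pos"],st["width"],R.from_quat(st["eef_rot"]).as_matrix()[:,2])
s=im["side"];cv2.imwrite("pics/s3.png",cv2.resize(s[230:390,270:420],None,fx=4,fy=4))
m=((s[...,2]>100)&(s[...,1]<70)&(s[...,0]<70)).astype(np.uint8)
_,_,a,ce=cv2.connectedComponentsWithStats(m);i=1+np.argmax(a[1:,4]);print("red",a[i],ce[i])
print("proj pred knob mid",proj("side",st["ee_pos"]+[0,0,.0113]))
print("pred tip",proj("side",st["ee_pos"]+[0,0,.0113-.055]),"pred collar underside ctr",proj("side",st["ee_pos"]+[0,0,.0113-.021]))
print(mov([.4873,-.158,.175],down(np.radians(-13))))
E
```

```text
[ 0.5066 -0.4033  0.174 ] 0.016810458744748118 [ 0.0012 -0.001  -1.    ]
red [341 268  11  22 200] [345.82 278.55]
proj pred knob mid [344.8149 278.4234]
pred tip [343.2827 304.2389] pred collar underside ctr [344.2125 288.5728]
[array([-2.9259, -9.3974, -0.0508]), array([ 0.0082, -0.0165,  0.0423])]
```

View pics/s3.png

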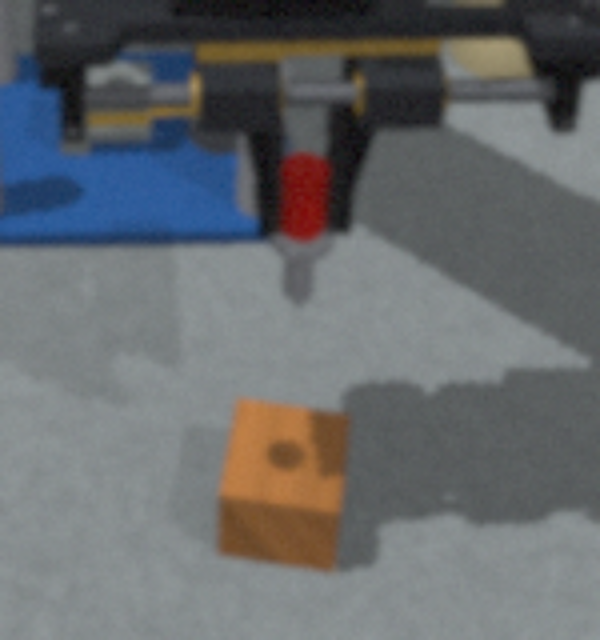

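{"op": "carry_out", "data": {"commands": [[[255,-2.93,-9.4,-0.05,0,0,0],[255,-2.93,-9.4,-0.05,0,0,0],[255,-2.93,-9.4,-0.05,0,0,0],[255,-2.93,-9.4,-0.05,0,0,0],[255,-2.93,-9.4,-0.05,0,0,0],[255,-2.93,-9.4,-0.05,0,0,0],[255,-2.93,-9.4,-0.05,0,0,0],[255,-2.93,-9.4,1.5,0,0,0],[255,-2.93,-9.4,2.7,0,0,0],[255,-2.93,-9.4,2.7,0,0,0],[255,-2.93,-9.4,2.7,0,0,0],[255,-2.93,-9.4,2.7,0,0,0]]]}}

```text
time: 7.35
ee_pos: [0.4881, -0.1585, 0.1075]
eef_rot: [0.994, -0.112, 0.002, 0.0]
ft_force: [0.8, -0.2, -0.7]
width: 0.0169
```

```bash
cat > chk.py <<'E'
from h import *
import sys
s=r.camera("side");st=r.read_state();k=sys.argv[1]
print(st["ee_pos"],st["ft_force"],st["width"],R.from_quat(st["eef_rot"]).as_matrix()[:,2])
cv2.imwrite(f"pics/{k}.png",cv2.resize(s[180:290,240:360],None,fx=5,fy=5,interpolation=cv2.INTER_CUBIC))
m=((s[...,2]>90)&(s[...,1]<70)&(s[...,0]<70)).astype(np.uint8)
_,_,a,ce=cv2.connectedComponentsWithStats(m);i=1+np.argmax(a[1:,4]);print("red",a[i],ce[i])
p=st["ee_pos"]
f=lambda q:(proj("side",q)-[240,180]+.5)*5-.5
print("pred knob",proj("side",p+[0,0,.0113]),"tip crop",f(p+[0,0,-.0437]))
print("seat crop",f([.4873,-.158,.05]))
print(mov([.4873,-.158,.0597],down(np.radians(-13))))
E
python3 chk.py s4
```

```text
[ 0.488  -0.1583  0.1073] [ 0.2193  0.5085 -0.2108] 0.017047184908730743 [ 0.003 -0.001 -1.   ]
red [296 218   8  15 113] [299.4071 224.7257]
pred knob [299.3956 224.1938] tip crop [301.1041 325.8225]
seat crop [299.8943 350.0734]
[array([-0.0363, -0.0065,  1.9056]), array([ 0.0034, -0.0366,  0.0385])]
```

View pics/s4.png

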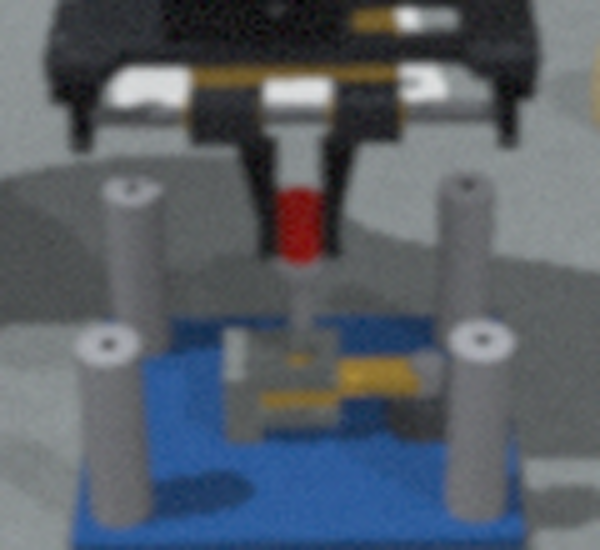

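{"op": "carry_out", "data": {"commands": [[[255,-0.03,0,0.3,0,-0.03,0],[255,-0.03,0,0.6,0,-0.03,0],[255,-0.03,0,0.9,0,-0.03,0],[255,-0.03,0,1.1,0,-0.03,0],[255,-0.03,0,1.1,0,-0.03,0]]]}}

```text
time: 8.02
ee_pos: [0.4871, -0.1582, 0.0794]
eef_rot: [0.994, -0.112, -0.0, 0.0]
ft_force: [0.4, 0.4, -0.8]
width: 0.0174
```

```bash
python3 chk.py s5
```

```text
[ 0.4873 -0.1582  0.0797] [-0.3214  0.0767 -0.8003] 0.01694450774332755 [ 0.0002 -0.0005 -1.    ]
red [296 228   8  15 108] [299.1759 235.0833]
pred knob [299.2731 234.7349] tip crop [300.4764 375.0662]
seat crop [299.8943 350.0734]
[array([-0.0014, -0.0096,  0.8002]), array([ 0.0056, -0.0032,  0.0373])]
```

View pics/s5.png

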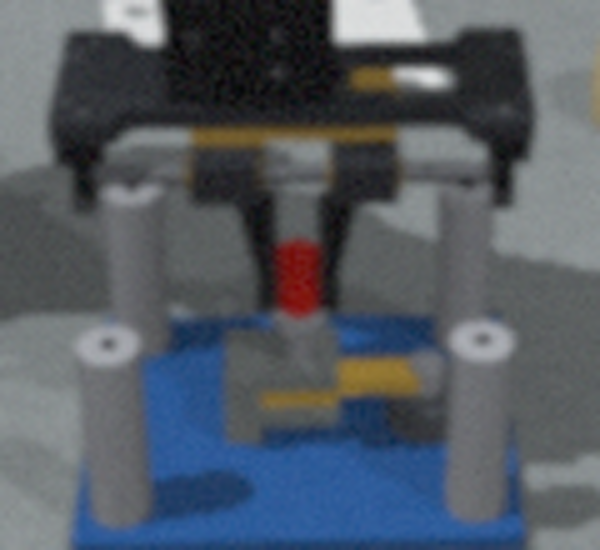

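{"op": "carry_out", "data": {"commands": [[[255,0,0,0.25,0,0,0],[255,0,0,0.5,0,0,0],[255,0,0,0.7,0,0,0],[255,0,0,0.84,0,0,0],[255,0,0,0.84,0,0,0]]]}}

```text
time: 8.7
ee_pos: [0.4871, -0.1582, 0.0595]
eef_rot: [0.994, -0.112, -0.0, -0.0]
ft_force: [-7.8, 2.1, 16.0]
width: 0.0174
```

```bash
python3 chk.py s6
```

```text
[ 0.4871 -0.1582  0.0595] [-7.2298  2.4339 16.2053] 0.016791316439394587 [-0.0004  0.0005 -1.    ]
red [296 235   8  16 110] [299.3091 242.4909]
pred knob [299.3589 242.2036] tip crop [300.8658 409.9815]
seat crop [299.8943 350.0734]
[array([ 0.0052, -0.0094, -0.0088]), array([-0.0048,  0.0062,  0.0344])]
```

View pics/s6.png

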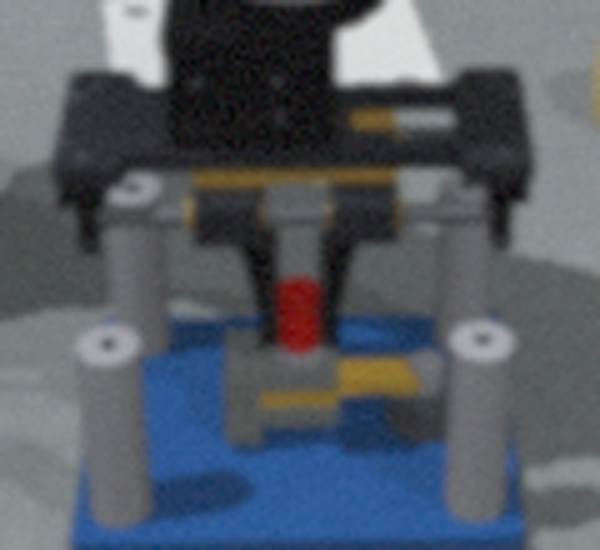

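{"op": "carry_out", "data": {"commands": [[[130,0,0,-0.02,0,0,0],[130,0,0,-0.02,0,0,0],[130,0,0,-0.02,0,0,0],[130,0,0,-0.02,0,0,0],[130,0,0,-0.02,0,0,0],[130,0,0,-0.8,0,0,0],[130,0,0,-2,0,0,0],[130,0,0,-4,0,0,0],[130,0,0,-6,0,0,0],[130,0,0,-6,0,0,0]]]}}

```text
time: 10.0
ee_pos: [0.4891, -0.1589, 0.2129]
eef_rot: [0.994, -0.112, 0.003, -0.001]
ft_force: [-0.2, -0.4, -2.0]
width: 0.0425
```

```bash
python3 chk.py s7; python3 - <<'E'
from h import *
print(mov([.5405,.183,.2],down(np.radians(-4))))
E
```

```text
[ 0.488  -0.1584  0.2107] [ 0.0315  0.2216 -0.9979] 0.04248798915162017 [ 0.0027  0.001  -1.    ]
red [296 235   8  15 106] [299.5 242. ]
pred knob [298.5383 181.3725] tip crop [297.1169 126.4463]
seat crop [299.8943 350.0734]
[array([-0.0473,  0.0015,  6.0401]), array([-0.0178, -0.0282,  0.0374])]
[array([ -0.9835, -13.7794,   0.447 ]), array([-0.0155, -0.0295, -1.7626])]
```

View pics/s7.png

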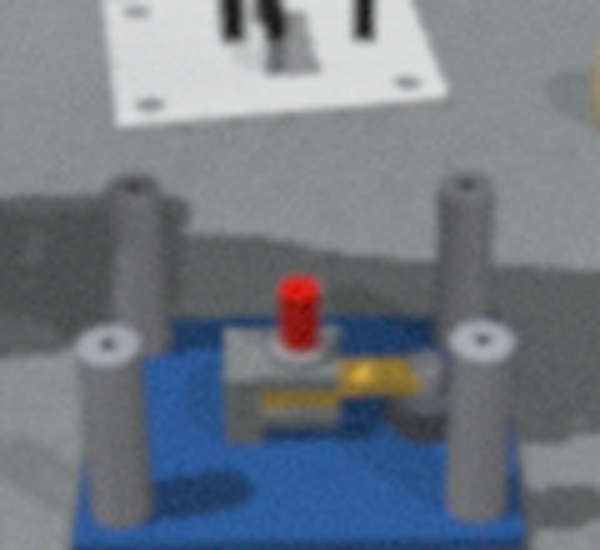

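{"op": "carry_out", "data": {"commands": [[[60,-0.98,-13.78,0.45,0,0,-1.76],[60,-0.98,-13.78,0.45,0,0,-1.76],[60,-0.98,-13.78,0.45,0,0,-1.76],[60,-0.98,-13.78,0.45,0,0,-1.76],[60,-0.98,-13.78,0.45,0,0,-1.76],[60,-0.98,-13.78,0.45,0,0,-1.76],[60,-0.98,-13.78,0.45,0,0,-1.76],[60,-0.98,-13.78,0.45,0,0,-1.76],[60,-0.98,-13.78,2.5,0,0,-1.76],[60,-0.98,-13.78,4,0,0,-1.76],[60,-0.98,-13.78,4,0,0,-1.76],[60,-0.98,-13.78,4,0,0,-1.76]]]}}

```text
time: 11.55
ee_pos: [0.5417, 0.1824, 0.1127]
eef_rot: [0.999, -0.036, 0.002, -0.001]
ft_force: [0.4, 0.8, 0.4]
width: 0.0663
```

```bash
python3 - <<'E'
from h import *
st=r.read_state();print(st["ee_pos"],st["width"])
print(mov([.5406,.1833,.02],down(np.radians(-4))))
E
```

```text
[0.5417 0.1824 0.1127] 0.06634604089806971
[array([-0.0611, -0.0269,  3.7087]), array([-0.0211, -0.0467, -0.0192])]
```

{"op": "carry_out", "data": {"commands": [[[60,-0.06,-0.03,1.5,-0.02,-0.05,0],[60,-0.06,-0.03,2.7,-0.02,-0.05,0],[60,-0.06,-0.03,3.7,-0.02,-0.05,0],[60,-0.06,-0.03,3.7,-0.02,-0.05,0],[60,-0.06,-0.03,3.7,-0.02,-0.05,0],[60,-0.06,-0.03,3.7,-0.02,-0.05,0]]]}}

```text
time: 12.3
ee_pos: [0.5417, 0.1838, 0.0219]
eef_rot: [0.999, -0.036, 0.001, -0.001]
ft_force: [-0.6, -0.1, 0.4]
width: 0.0662
```

```bash
python3 - <<'E'
from h import *
st=r.read_state();print(st["ee_pos"],st["width"],st["ft_force"])
print(mov([.5406,.1833,.02],down(np.radians(-4))))
s=r.camera("side");cv2.imwrite("pics/s8.png",cv2.resize(s[110:230,230:370],None,fx=5,fy=5,interpolation=cv2.INTER_CUBIC))
E
```

```text
[0.5417 0.1838 0.0219] 0.06620890064639175 [-0.5609 -0.0738  0.401 ]
[array([-0.0427,  0.0222,  0.0776]), array([-0.0185, -0.0215, -0.0209])]
```

View pics/s8.png

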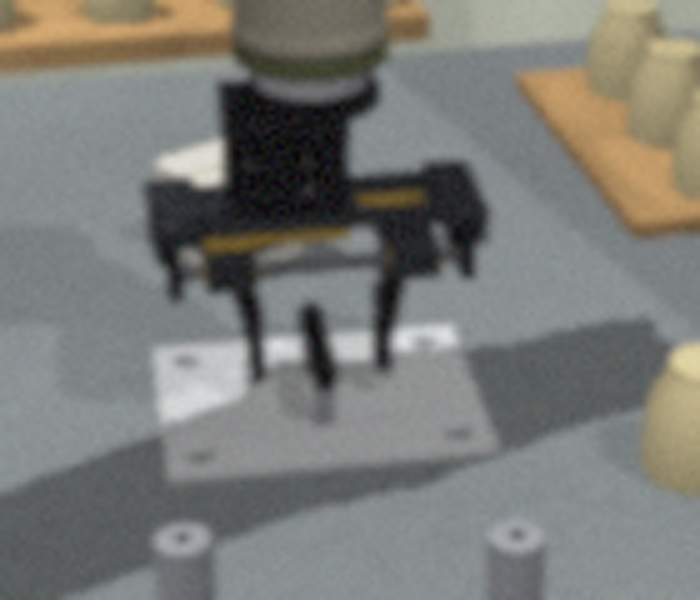

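Fingers straddle the bar handle, centred on it (bar at crop (318,345), fingers at 255 and 385). Close.

{"op": "carry_out", "data": {"commands": [[[255,-0.03,0,0.07,-0.02,-0.02,-0.02],[255,-0.03,0,0.07,-0.02,-0.02,-0.02],[255,-0.03,0,0.07,-0.02,-0.02,-0.02],[255,-0.03,0,0.07,-0.02,-0.02,-0.02],[255,-0.03,0,0.07,-0.02,-0.02,-0.02],[255,-0.03,0,0.07,-0.02,-0.02,-0.02],[255,-0.03,0,0.07,-0.02,-0.02,-0.02],[255,-0.03,0,0.07,-0.02,-0.02,-0.02],[255,-0.03,0,0.07,-0.02,-0.02,-0.02]]], "grip_force": 55}}

```text
time: 13.48
ee_pos: [0.5407, 0.1838, 0.0198]
eef_rot: [0.999, -0.035, -0.0, 0.0]
ft_force: [0.3, -0.0, -0.1]
width: 0.0131
```

{"op": "carry_out", "data": {"commands": [[[255,0,0,-0.4,0,0,0],[255,0,0,-1,0,0,0],[255,0,0,-2,0,0,0],[255,0,0,-3.5,0,0,0],[255,0,0,-5,0,0,0],[255,0,0,-6,0,0,0],[255,0,0,-6,0,0,0],[255,0,0,-6,0,0,0]]]}}

```text
time: 14.48
ee_pos: [0.5401, 0.1836, 0.169]
eef_rot: [0.999, -0.035, -0.001, 0.0]
ft_force: [-0.4, -0.6, -5.5]
width: 0.0132
```

```bash
python3 - <<'E'
from h import *
st=r.read_state();print(st["ee_pos"],st["width"],st["ft_force"],st["torque"])
s=r.camera("side");cv2.imwrite("pics/s9.png",cv2.resize(s[60:260,200:400],None,fx=3,fy=3,interpolation=cv2.INTER_CUBIC))
t=r.camera("top");cv2.imwrite("pics/t9.png",cv2.resize(t[160:270,140:300],None,fx=5,fy=5,interpolation=cv2.INTER_CUBIC))
E
```

```text
[0.5401 0.1836 0.169 ] 0.013155835976819444 [-0.3796 -0.6282 -5.4545] [-0.1082  0.0263 -0.0312]
```

View pics/s9.png

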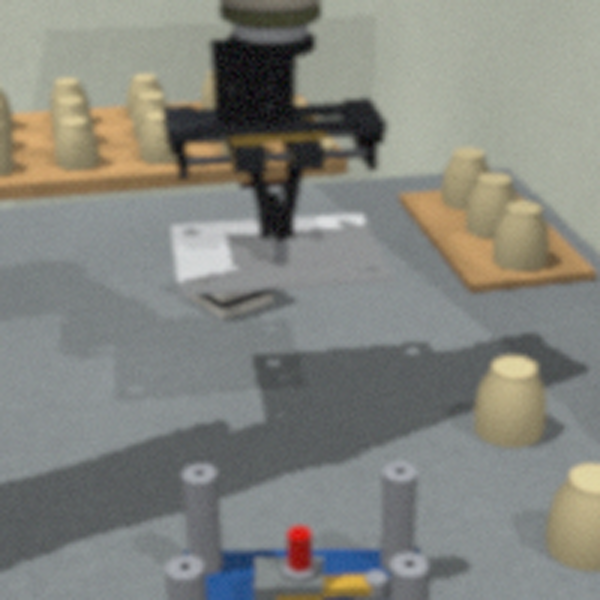

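View pics/t9.png

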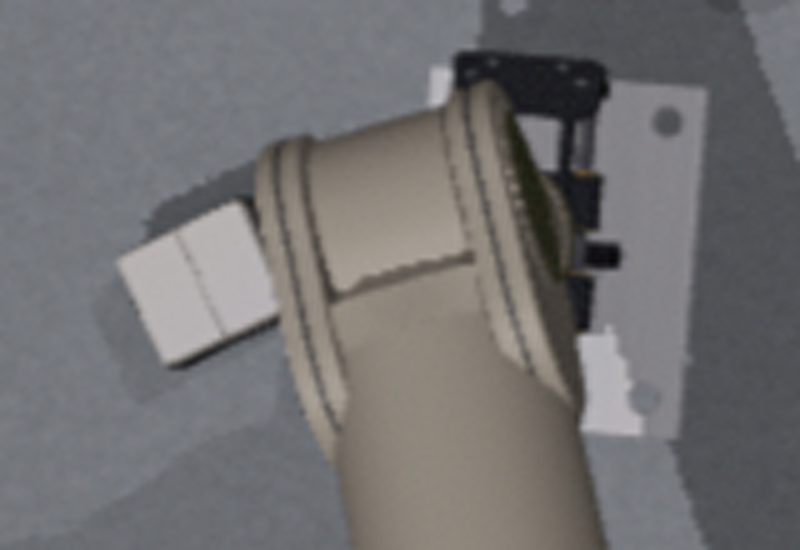

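```bash
python3 - <<'E'
from h import *
print(mov([.4873,-.158,.155],down(np.radians(-12.9))))
E
```

```text
[array([-1.1474, 13.7751,  0.5654]), array([0.0204, 0.0239, 1.78  ])]
```

{"op": "carry_out", "data": {"commands": [[[255,-0.05,0.6,0,0.02,0.02,0.08],[255,-0.15,1.8,0,0.02,0.02,0.24],[255,-0.28,3.4,0,0.02,0.02,0.44],[255,-0.43,5.2,0,0.02,0.02,0.67],[255,-0.58,7.0,0,0.02,0.02,0.9],[255,-0.73,8.8,0,0.02,0.02,1.13],[255,-0.87,10.4,0.1,0.02,0.02,1.34],[255,-0.98,11.8,0.2,0.02,0.02,1.52],[255,-1.07,12.8,0.3,0.02,0.02,1.66],[255,-1.12,13.5,0.4,0.02,0.02,1.74],[255,-1.15,13.77,0.5,0.02,0.02,1.78],[255,-1.15,13.77,0.56,0.02,0.02,1.78]]]}}

```text
time: 16.08
ee_pos: [0.487, -0.1579, 0.1549]
eef_rot: [0.994, -0.112, -0.0, -0.0]
ft_force: [0.3, 0.2, -4.0]
width: 0.0137
```

```bash
python3 - <<'E'
from h import *
st=r.read_state();print(st["time"],st["ee_pos"],st["width"],st["ft_force"],st["torque"])
print(mov([.4873,-.158,.135],down(np.radians(-12.9))))
E
```

```text
16.075 [ 0.487  -0.1579  0.1549] 0.013726703166316368 [ 0.2851  0.2378 -3.9552] [-0.015   0.0817  0.0277]
[array([0.0125, 0.0022, 0.7961]), array([-0.001 ,  0.0078, -0.0032])]
```

{"op": "carry_out", "data": {"commands": [[[255,0.01,0,0.3,0,0,0],[255,0.01,0,0.6,0,0,0],[255,0.01,0,0.8,0,0,0],[255,0.01,0,0.8,0,0,0],[255,0.01,0,0.8,0,0,0],[255,0.01,0,0.8,0,0,0]]]}}

```text
time: 16.82
ee_pos: [0.4874, -0.158, 0.1351]
eef_rot: [0.994, -0.113, -0.0, -0.0]
ft_force: [0.2, -0.2, -4.5]
width: 0.0131
```

```bash
python3 - <<'E'
from h import *
s=r.camera("side");t=r.camera("top");cv2.imwrite("pics/s10f.png",s);cv2.imwrite("pics/t10f.png",t)
st=r.read_state();print(st["time"],st["ee_pos"],st["ft_force"],R.from_quat(st["eef_rot"]).as_matrix())
cv2.imwrite("pics/s10.png",cv2.resize(s[180:290,230:360],None,fx=5,fy=5,interpolation=cv2.INTER_CUBIC))
cv2.imwrite("pics/t10.png",cv2.resize(t[170:290,320:430],None,fx=5,fy=5,interpolation=cv2.INTER_CUBIC))
a=np.radians(-12.9);M=R.from_euler("z",a)
for n,o,S in(("side",(230,180),5),("top",(320,170),5)):
  for x,y in((75,55),(75,-55),(-75,-55),(-75,55)):
    p=st["ee_pos"]+M.apply([x/1e3,y/1e3,-.015])
    print(n,x,y,"plate hole top crop",(proj(n,p)-o+.5)*S-.5,"thread",(proj(n,np.array([.4873,-.158,.1])+M.apply([x/1e3,y/1e3,0]))-o+.5)*S-.5)
E
```

```text
16.925 [ 0.4873 -0.158   0.1351] [ 0.5221 -0.3055 -4.4792] [[ 0.9747 -0.2236 -0.0003]
 [-0.2236 -0.9747  0.0002]
 [-0.0004 -0.0002 -1.    ]]
side 75 55 plate hole top crop [517.2261 146.6497] thread [515.8847 183.7759]
side 75 -55 plate hole top crop [533.7459 298.4663] thread [532.0241 338.0266]
side -75 -55 plate hole top crop [155.0076 302.9151] thread [158.3465 342.7363]
side -75 55 plate hole top crop [179.7076 149.5026] thread [182.3911 186.863 ]
top 75 55 plate hole top crop [212.6188 149.6618] thread [209.9584 151.1593]
top 75 -55 plate hole top crop [406.8861 196.0695] thread [401.4997 196.9203]
top -75 -55 plate hole top crop [344.959  461.5087] thread [340.4207 458.6303]
top -75 55 plate hole top crop [149.9926 414.3443] thread [148.1998 412.1337]
```

View pics/s10.png

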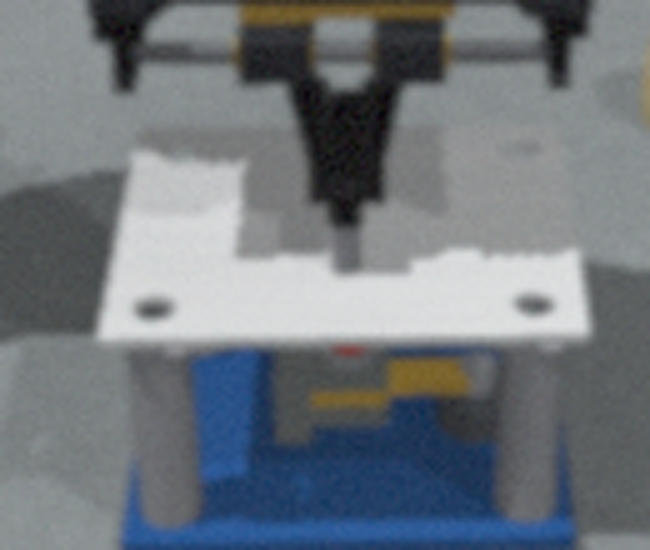

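View pics/t10.png

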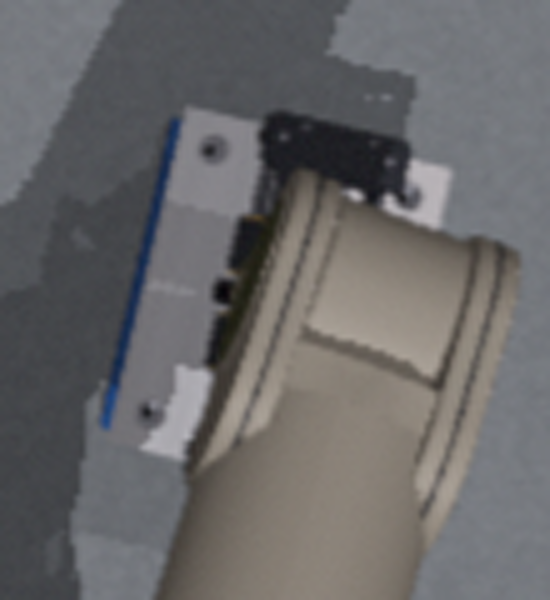

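```bash
python3 - <<'E'
from h import *
st=r.read_state()
M=R.from_euler("z",np.radians(-12.9))
for n,o,S in(("side",(230,180),5),("top",(320,170),5)):
  for x,y in((95,75),(95,-75),(-95,-75),(-95,75)):
    print(n,x,y,*[((proj(n,st["ee_pos"]+M.apply([x/1e3,y/1e3,z]))-o+.5)*S-.5).round(1) for z in(-.015,-.020)])
s=cv2.imread("pics/s10f.png")
c=cv2.resize(s[195:270,240:360],None,fx=6,fy=6,interpolation=cv2.INTER_CUBIC)
c=cv2.convertScaleAbs(c,alpha=1.0);cv2.imwrite("pics/s11.png",c)
t=cv2.imread("pics/t10f.png")
cv2.imwrite("pics/t11.png",cv2.resize(t[185:265,335:415],None,fx=7,fy=7,interpolation=cv2.INTER_CUBIC))
E
```

```text
side 95 75 [558.4 122.2] [557.9 131.4]
side 95 -75 [588.3 329.5] [587.7 339.5]
side -95 -75 [ 97.7 335.6] [ 98.8 345.7]
side -95 75 [139.1 125.5] [139.9 134.8]
top 95 75 [185.7 106.1] [185.1 106.7]
top 95 -75 [450.5 169.3] [449.  169.6]
top -95 -75 [372.2 505.7] [371.  504.8]
top -95 75 [106.2 441.2] [105.9 440.6]
```

View pics/s11.png

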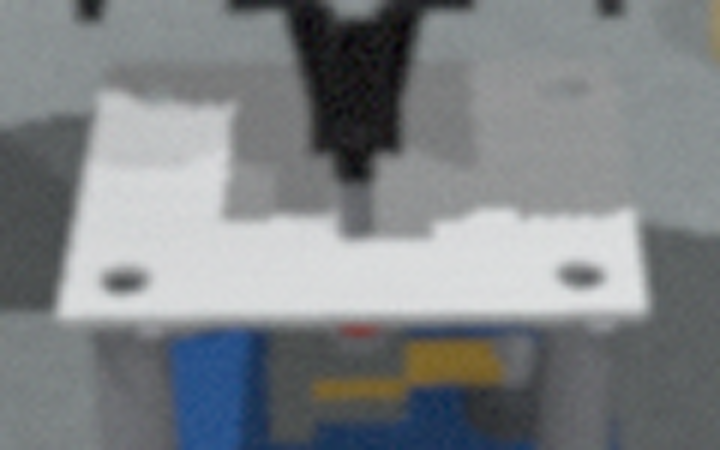

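View pics/t11.png

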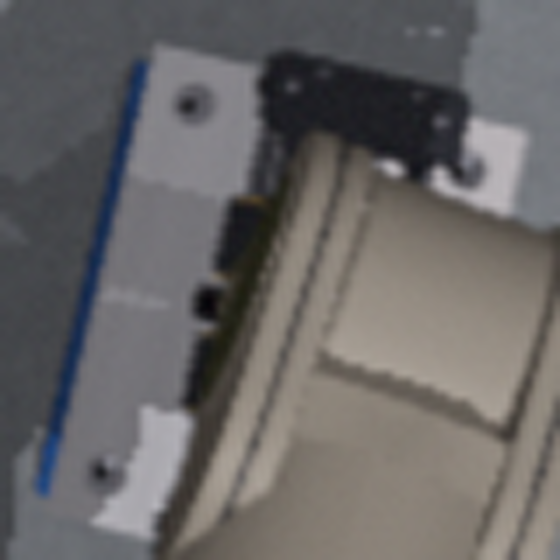

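```bash
cat > m.py <<'E'
from h import *
def blob(im,uv,rad,off=15):
    u,v=np.round(uv).astype(int);p=im[v-rad:v+rad+1,u-rad-1:u+rad+2].astype(float).mean(2)
    w=np.clip(np.percentile(p,70)-p-off,0,None);yy,xx=np.mgrid[-rad:rad+1,-rad-1:rad+2]
    return np.array([u+(w*xx).sum()/w.sum(),v+(w*yy).sum()/w.sum()])
E
python3 - <<'E'
from m import *
s=cv2.imread("pics/s10f.png");t=cv2.imread("pics/t10f.png");s0=cv2.imread("pics/side0.png")
P=r.read_state()["ee_pos"];M=R.from_euler("z",np.radians(-12.9))
for x,y in((75,55),(75,-55),(-75,-55)):
    p=P+M.apply([x/1e3,y/1e3,-.015]);q=proj("side",p)
    b=blob(s,q+[0,.5],3,4 if y>0 else 15);print("side",x,y,"pred",q,"seen",b,b-q)
# same bias test on bench: pred from TCP at grip
G=np.array([.5407,.1838,.0198]);M0=R.from_euler("z",np.radians(-4))
for x,y in((75,55),(75,-55),(-75,-55),(-75,55)):
    q=proj("side",G+M0.apply([x/1e3,y/1e3,-.015]));b=blob(s0,q,2);print("bench",x,y,b-q)
# vertical profiles through front edge
for c in (270,285,318,330): print(c,s[238:256,c].mean(1).astype(int))
for X in(-60,0,60):
  print([proj("side",P+M.apply([X/1e3,-.075,z])) for z in(-.015,-.02)])
# rear edge
for c in (262,270,330,340): print("rear",c,s[199:214,c].mean(1).astype(int))
print([proj("side",P+M.apply([X/1e3,.075,-.015])) for X in(-80,80)])
E
```

```text
side 75 55 pred [333.0452 208.9299] seen [334.7312 209.1452] [1.686  0.2152]
side 75 -55 pred [336.3492 239.2933] seen [336.3947 240.5358] [0.0455 1.2425]
side -75 -55 pred [260.6015 240.183 ] seen [260.2736 241.4143] [-0.3279  1.2312]
bench 75 55 [-0.2882  0.3969]
bench 75 -55 [-0.2314  0.5804]
bench -75 -55 [-0.049   0.9096]
bench -75 55 [0.9647 0.5097]
270 [215 215 216 215 216 217 217 218 215 193 158 127 105  92  81  84  84  86]
285 [215 218 216 217 217 218 218 217 213 185 149 115  79  72  68  74  69  72]
318 [220 218 218 219 219 218 218 220 210 170 132  95  68  78  84  91  89  88]
330 [222 218 219 218 220 219 220 221 210 172 136 106  82  79  81  72  75  76]
[array([267.3756, 246.4908]), array([267.5297, 248.5153])]
[array([298.4662, 246.1043]), array([298.5127, 248.1234])]
[array([329.3495, 245.7203]), array([329.2897, 247.734 ])]
rear 262 [140 141 138 142 141 135 132 122 120 119 119 130 161 183 193]
rear 270 [140 142 139 138 139 133 128 124 117 120 119 122 135 165 186]
rear 330 [140 140 135 141 143 142 145 145 146 147 142 141 144 148 146]
rear 340 [139 140 143 140 139 143 143 146 146 147 147 150 149 146 148]
[array([264.1033, 204.6451]), array([334.7102, 204.0853])]
```

```bash
python3 - <<'E'
from m import *
t=cv2.imread("pics/t10f.png")
P=r.read_state()["ee_pos"];M=R.from_euler("z",np.radians(-12.9))
th={(75,55):[.5732,-.1204],(-75,55):[.4269,-.0867]}
for k,v in th.items():
    p=P+M.apply([k[0]/1e3,k[1]/1e3,-.015]);q=proj("top",p);b=blob(t,q,4,12)
    d=blob(t,proj("top",v+[.1]),2,8)
    print(k,"hole pred",q,"seen",b,"->",onz("top",b,.12)[:2],"TCP-based",p[:2],"thread",v,"thread px seen",d,"->",onz("top",d,.1)[:2])
    u0,v0=np.round(q).astype(int);print(t[v0-5:v0+6,u0-5:u0+6].mean(2).astype(int))
s=r.read_state();print(s["time"],s["joint_vel"].round(4),s["ft_force"],s["width"])
E
```

```text
(75, 55) hole pred [362.1238 199.5324] seen [362.0858 199.4553] -> [ 0.5729 -0.121 ] TCP-based [ 0.5727 -0.1211] thread [0.5732, -0.1204] thread px seen [361.9289 199.6122] -> [ 0.5733 -0.1221]
[[133 134 133 133 133 133 134 135 136 136 135]
 [134 134 135 132 132 129 128 132 135 136 136]
 [134 135 133 123 107  97  99 111 129 135 134]
 [134 134 129 107  93  89  90  91 114 131 135]
 [133 134 120  90  56  54  81  92 110 127 135]
 [134 133 119  81  42  48  84  91 109 130 135]
 [134 134 125 108  83  83  92  98 120 133 135]
 [133 134 132 125 108 101 106 120 131 136 135]
 [133 133 133 133 132 131 131 134 136 136 134]
 [133 132 134 133 136 135 135 137 134 135 134]
 [133 132 133 133 134 136 135 136 135 136 133]]
(-75, 55) hole pred [349.5985 252.4689] seen [348.9676 252.4182] -> [ 0.4266 -0.0859] TCP-based [ 0.4265 -0.0876] thread [0.4269, -0.0867] thread px seen [348.9829 252.2749] -> [ 0.4258 -0.0869]
[[114 114 115 116 118 118 116 116 115 118 158]
 [114 116 116 117 115 118 117 115 114 123 157]
 [113 114 115 114 112 112 115 115 118 152 169]
 [115 115 110 100  97 126 124 115 121 158 170]
 [115 115 100  74  66 118 115 119 154 170 171]
 [113 112  98  60  30  74  89 104 152 170 171]
 [116 112  98  77  61  80  89 106 151 170 169]
 [113 113 103  93  89  90  97 126 161 170 169]
 [115 115 112 105  97 109 129 159 170 170 169]
 [114 115 117 116 118 156 171 172 172 170 169]
 [115 114 116 116 124 161 175 172 171 170 169]]
16.925 [ 0.0011  0.0012  0.0007  0.0001 -0.0004 -0.0012  0.0004] [ 0.5221 -0.3055 -4.4792] 0.013027263312153552
```

```bash
python3 -c "
from bench import r
print(r.close_job())"
```

```text
the job is handed in; nothing more can be done
None
```

I handed the job in at about 17 s, with the pin seated and the cover still held over the four pillars. The hand-in gives no verdict.

- **Pin:** I took it from its block and pushed it down through the fork and lug. The collar met the fork at the expected height with about 16 N, and I let go. The picture afterwards showed it upright, with its collar on the fork.
- **Cover:** I lifted it by the handle and am holding it with about 55 N grip and a wrist load of about 4.5 N. Going by the arm's position, it is about 15 mm clear of the pillars. Nothing touches it from below.
- **Hole alignment:** The top camera sees two of the four holes clearly, the two on the +y side. They lie within about 1 mm of their threads, where 5 mm is allowed. The other two are largely hidden by the arm, so their line-up comes from the arm's position and the given sizes.
- **Level:** The tool is vertical to within 0.05°.
- **Where the checks disagreed:** In the side view the plate's front holes sit about 1.2 pixels lower than predicted. The holes showed about 0.6 pixels of the same offset while the plate lay on the bench. I took this as camera bias, so the clearance could be a millimetre or so under 15 mm and the tilt up to about half a degree.
- **Cups and mould:** I did not touch them.

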